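Set the running clearance of a panel press at a calligraphy stall

TASK

Push the ornamented panel fully home against the back stop of the small blue press. Then turn the red knob clockwise until the press foot bottoms firmly on the panel, without straining it, and back the knob off a quarter turn so that the panel can run freely under the foot. Let go, with the panel still home, and leave the other things on the table alone.

Things in the scene. Friction and masses are not known exactly. Their poses are not given: they have to be found in the camera images.
- panel_mid (a point): Centre (mid-thickness) of the loose ornamented wooden panel, 185 (x) x 120 (y) x 18 mm, about 0.25 to 0.45 kg, lying on cork packing of varying thickness (panel underside 13 to 16 mm above the table) between the side rails, 2.5 mm of play each side. It starts 17 to 38 mm short of the back stop and slides with a force of about 1 to 2 N. Its axes are the press's within 0.05 rad.
- panel_end (a point): Middle of the panel's near end face (92.5 mm to -x of its centre, on the robot's side). This end overhangs the base plate by 24 mm or more at the start and 7 mm when home, so it can be pushed from there with closed fingers reaching below the panel's top.
- home (a point): Fixed point of the press, 30 mm above the table: the panel's centre lies here, seen from above, when fully home. Axes of the press: +x towards the back stop (away from the robot), z up. The press is fixed to the table: base plate 190 x 210 x 8 mm, its near edge 85 mm to -x of this point; rails 62.5 to 74.5 mm either side, 28 mm high; back stop 42 mm high.
- knob_grip (a point): On the knob's upright axis, 136 mm above the table, at the height to grip; 5.5 mm to -x of home. The knob is a black disc, 44 mm across, top 115 mm above the table, with a red upright bar 44 mm long along this point's x, 14 mm thick along its y (grip across that), top 146 mm. It turns but stays at this height, on a blue bridge (196 mm across y, 32 mm along x, top 102 mm).
- knob (a joint): Knob angle (rad), growing clockwise seen from above, range 0 to 8, starts at 0.6 to 1.4. Clockwise drives the foot down 16 mm a turn (2.55 mm per rad). Steady friction about 0.05 N m; once the foot bears on the panel the torque rises steeply, about 0.0025 N m per newton on the panel. The angle where it bottoms (3.0 to 4.9) differs each time, with packing and pad wear.
- foot_plate (a point): Centre of the underside of the round steel plate of the press foot (44 mm across), under the bridge on the knob's axis; it moves up and down with the knob. Below it sticks out a worn black rubber pad (40 mm across) by 2.2 to 3.8 mm, different each time: the pad bears on the panel when this point is 11.2 to 12.8 mm above the panel's mid-thickness.
- ink_jar: Bystander: dark ink jar with brass cap, 48 mm across, 55 mm high, beside the press; origin under its centre.
- seal_stamp: Bystander: turned wooden seal stamp, 34 mm across, 60 mm high, beside the press; origin under its centre.
- pen_pot: Bystander: brown pot of pens, 72 mm across, about 190 mm high with the pens; origin under its centre.
- gift_box_a: Bystander: open black gift box with a bangle, 90 x 100 mm, 85 mm high; origin under its centre.
- gift_box_b: Bystander: open black gift box with a bangle, 90 x 100 mm, 85 mm high; origin under its centre.
- green_book: Bystander: green book lying flat, 130 x 190 x 22 mm; origin under its centre.

How it is judged:
By the outcome, as a careful person would: the job done as asked, in the order asked, and still so for the second after the job is handed in, with the robot touching nothing.
It also fails if it takes over 72 s, if anything falls off the work surface, if the arm or the gripper's body presses on something with over 40 N, if the wrist force passes 120 N, or if a joint passes its speed limit or range.

ROBOT

A 6-joint arm with a two-finger parallel gripper is mounted at the origin on the work surface. World frame = base frame: x ahead of the robot, y to its left, z up, the work surface at z = 0. Lengths are in m, angles in rad, forces in N, time in s.
With the tool pointing down it reaches from about 0.35 to 0.975 m from the base axis. Payload 7.1 kg.
Tool frame: the origin (TCP) lies midway between the tips of the shut fingers; the grasp point (between the pads) lies 19 mm behind it; z points along the fingers, y is the line along which they close (so a half turn about z gives the same grasp; the last joint's range is limited). The gripper opens to 88 mm and grips with 3 to 60 N. Pads are 20 mm wide; open, the fingers measure 115 mm over their backs; the gripper's body (75 mm by 178 mm) begins 61 mm behind the grasp point.
Start: joints at [-1.162, 0.423, 1.63, -0, 1.089, -0.019], TCP at [0.259, -0.569, 0.223] pointing down, gripper open.
Joint ranges: [-3, 3], [-0.9, 2.11], [0.09, 2.58], [-1.31, 4.45], [0.11, 2.69], [-2.54, 2.54]. Speed limits (rad/s): [2.39, 2.39, 3.01, 3.14, 3.14, 3.14].

INTERFACE

Orientations are given as a unit quaternion [w, x, y, z].
In Python, from station import move_pose, movel, movej, command_gripper, wait, inverse_kinematics, read_camera, camera_info, MotionError, job_done, get_time, get_joint_pos, get_qvel, get_effort, get_tcp_pos, get_ee_rot, get_ft_force, get_ft_torque, get_grip_width, get_finger_force gives the robot as it stands. Calls block until the motion is done:
- move_pose(position, orientation): joint-space move of the TCP to a pose.
- movel(position, frame=None, v=0.15, until_force=None): straight line of the TCP; frame=None keeps the orientation; v is the mean speed in m/s. With until_force (N) it stops when the force on the tool has changed by that much, and returns True; else False.
- movej(angles): joint-space move.
- command_gripper(opening): opening from 0.0 (shut) to 1.0 (fully open); the grip force is fixed at half the most; returns when the fingers have stopped.
- wait(seconds).
- inverse_kinematics(position, orientation): joint angles nearest the present ones, or None.
- read_camera(name): name is "scene" or "top"; returns the picture (480x640x3 uint8, red, green, blue); there is no depth.
- camera_info(name): a dict with "intrinsics" (3x3 intrinsics, pixels), "T" (4x4, takes a point from camera to world coordinates). Camera axes: x right, y up, looking along -z (the intrinsics and any distortion apply to the point x, -y, -z); pixel columns grow to the right and rows downward; lengths in m; the calibration is good to about 2 mm. A picture is of the moment at which its call begins. camera_info takes no time and is no camera call.
A pose or a line that the arm cannot do raises MotionError and nothing moves.
- job_done(): hands the job in; it is judged then, once.
Readings, each from a call of its own:
- get_time(): time.
- get_joint_pos(): joint angles.
- get_qvel(): joint speeds.
- get_effort(): joint torques, N m.
- get_tcp_pos(): TCP position.
- get_ee_rot(): TCP orientation.
- get_ft_force(): force on the tool from outside, world axes, zero at the start.
- get_ft_torque(): the same for the moment, N m.
- get_grip_width(): opening from 0.0 (shut) to 1.0 (fully open).
- get_finger_force(): force on a finger pad.
Only numpy, scipy, OpenCV 4.12 (cv2) and the standard library are available. Lean on these libraries where they do the work, as an engineer would, in place of code of your own. Each camera call takes 0.05 s, during which the arm holds its last target. There are 200 camera calls.

## Working session

There is one attempt and no reset: what is moved stays moved. The work goes in short steps, each a Python script; the robot and the scene stay as the last script left them, time stands still between calls to the robot, and variables do not carry over. Pictures are saved under pics/ and viewed, at most 10 in all, crops included, and the job is handed in when it is done.

```bash
mkdir -p pics; ls
python3 - <<'E'
from station import *
import cv2,numpy as np
np.set_printoptions(precision=4,suppress=True)
for n in("scene","top"):
    im=read_camera(n); cv2.imwrite(f"pics/{n}0.png",im[...,::-1]); i=camera_info(n); print(n,{k:(np.array(v) if not isinstance(v,str) else v) for k,v in i.items()})
print(get_time(),get_ee_rot(),get_ft_force())
E
```

```text
pics
scene {'intrinsics': array([[496.5144,   0.    , 322.1627],
       [  0.    , 496.5144, 240.4101],
       [  0.    ,   0.    ,   1.    ]]), 'T': array([[-0.4831, -0.5485,  0.6825,  1.4059],
       [ 0.8754, -0.2864,  0.3896,  0.4855],
       [-0.0182,  0.7856,  0.6184,  0.8541],
       [ 0.    ,  0.    ,  0.    ,  1.    ]])}
top {'intrinsics': array([[542.8133,   0.    , 320.6717],
       [  0.    , 542.8133, 240.1346],
       [  0.    ,   0.    ,   1.    ]]), 'T': array([[-0.0282,  0.9957, -0.0877,  0.417 ],
       [-0.9996, -0.0279,  0.0048,  0.0169],
       [ 0.0024,  0.0878,  0.9961,  1.6312],
       [ 0.    ,  0.    ,  0.    ,  1.    ]])}
0.1 [-0.0007  0.9772  0.2123 -0.0001] [ 0.0444  0.517  -0.164 ]
```

View pics/scene0.png

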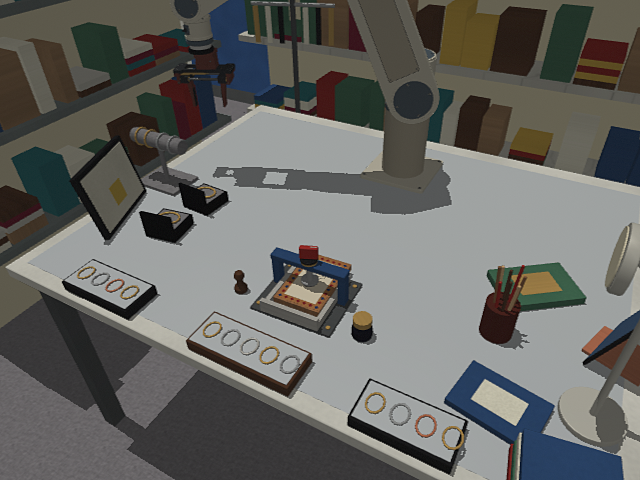

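View pics/top0.png

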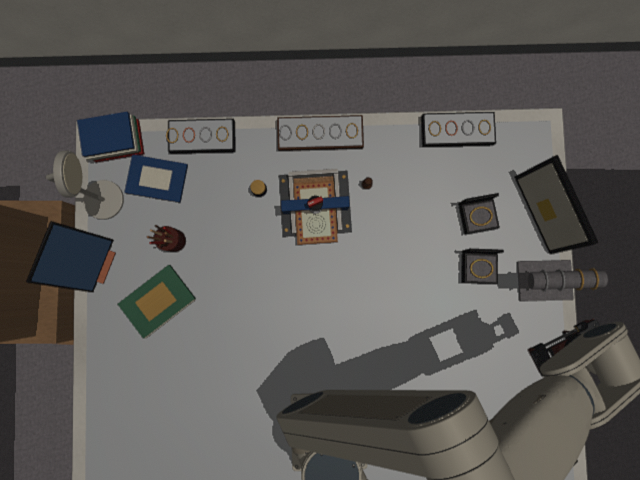

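The scene view shows the press at about (305,280). In the top view it is at about (317,208), with the bridge from (281,204) to (350,202), the knob at (315,202), and the panel's near end at about (317,243). The jar is at (258,187), the stamp at (367,183). Next I measure on enlarged crops.

```bash
cat > h.py <<'E'
import numpy as np,cv2
from station import *
np.set_printoptions(precision=4,suppress=True)
def ray(n,u,v):
    i=camera_info(n);K=np.array(i["intrinsics"]);T=np.array(i["T"])
    d=np.linalg.solve(K,[u,v,1.]);return T[:3,3],T[:3,:3]@(d*[1,-1,-1])
def onz(n,u,v,z):
    o,d=ray(n,u,v);return o+d*(z-o[2])/d[2]
def proj(n,p):
    i=camera_info(n);K=np.array(i["intrinsics"]);T=np.array(i["T"])
    c=T[:3,:3].T@(np.asarray(p)-T[:3,3]);q=K@(c*[1,-1,-1]);return q[:2]/q[2]
def tri(a,b):
    o,d=ray(*a);q,e=ray(*b);d=d/np.linalg.norm(d);e=e/np.linalg.norm(e)
    s=np.linalg.lstsq(np.c_[d,-e],q-o,rcond=None)[0];A=o+d*s[0];B=q+e*s[1]
    return (A+B)/2,np.linalg.norm(A-B)
def comps(im,mask,lo=15):
    n,l,s,c=cv2.connectedComponentsWithStats(mask.astype(np.uint8));return [(k,s[k],c[k]) for k in range(1,n) if s[k][4]>lo],l
E
python3 - <<'E'
from h import *
a=cv2.imread("pics/top0.png")[160:255,250:380];b=cv2.imread("pics/scene0.png")[235:345,225:380]
a=cv2.resize(a,(780,570),interpolation=cv2.INTER_CUBIC);b=cv2.resize(b,(775,550),interpolation=cv2.INTER_CUBIC)
cv2.imwrite("pics/topc.png",a);cv2.imwrite("pics/scenec.png",b)
for n,(x0,y0,x1,y1) in {"top":(270,160,365,255),"scene":(240,235,375,345)}.items():
    im=cv2.imread(f"pics/{n}0.png");h=cv2.cvtColor(im,cv2.COLOR_BGR2HSV);H,S,V=[h[...,k].astype(int) for k in range(3)]
    box=np.zeros(H.shape,bool);box[y0:y1,x0:x1]=1
    for nm,m in dict(blue=(H>100)&(H<125)&(S>100),red=((H<6)|(H>174))&(S>150)).items():
        c,l=comps(im,m&box)
        for k,s,cc in c:
            ys,xs=np.nonzero(l==k);r=cv2.minAreaRect(np.c_[xs,ys].astype(np.float32))
            print(n,nm,s,cc,r)
E
```

```text
top blue [321 196  28  14 294] [336.0952 202.4932] ((334.5, 202.5), (13.0, 27.0), 90.0)
top blue [281 198  29  16 301] [293.3189 205.1561] ((294.6615905761719, 205.29234313964844), (13.643819808959961, 27.78377914428711), 82.87498474121094)
top red [308 197  15  11  78] [315.5897 200.9744] ((314.70001220703125, 200.90000915527344), (6.7082037925720215, 14.758047103881836), 63.43495178222656)
scene blue [ 271  248   79   58 1263] [311.4687 270.6675] ((309.7000427246094, 275.3999938964844), (87.5950927734375, 35.10127639770508), 18.43494987487793)
scene red [299 245  19  14 223] [307.9507 252.278 ] ((308.0, 251.5), (13.0, 18.0), 90.0)
```

View pics/topc.png

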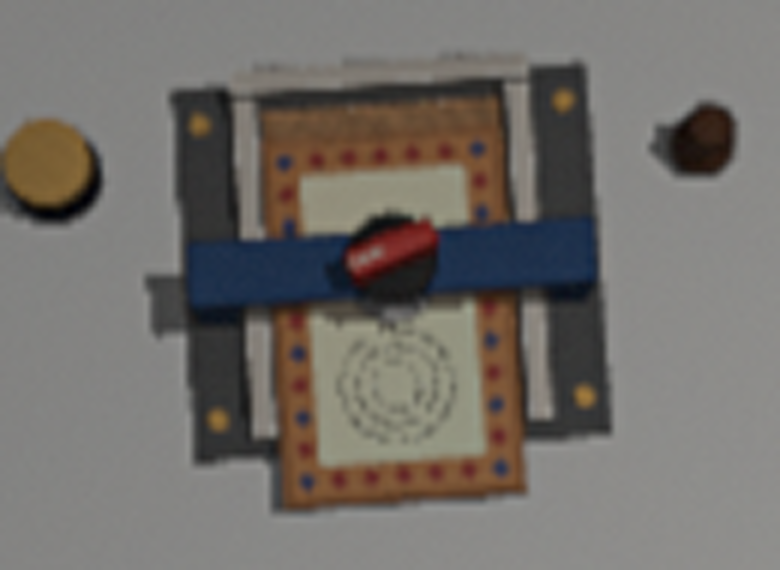

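View pics/scenec.png

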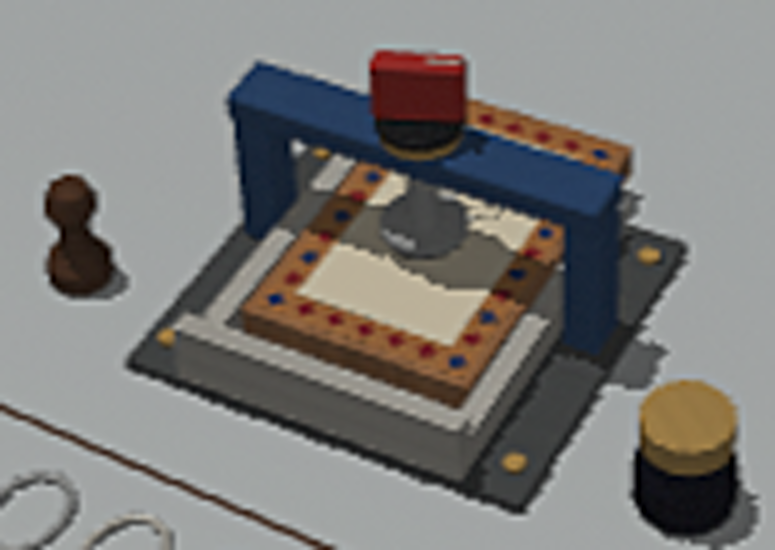

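The top crop (6x, offset 250,160) shows:
- **Base corners:** about (172,92), (584,65), (610,432) and (196,462).
- **Bar top:** centred at about (391,250), tilted about 63° clockwise from x.
- **Panel near end:** (284,508) to (524,492).

The scene crop confirms the foot is up and clear of the panel.

Run:
```python
from h import *
T=lambda p,z:onz("top",250+p[0]/6,160+p[1]/6,z)
S=lambda p,z:onz("scene",225+p[0]/5,235+p[1]/5,z)
c=np.array([T(p,.008) for p in [(172,92),(584,65),(610,432),(196,462)]])  # far-left, far-right, near-right, near-left
print(c, [np.linalg.norm(c[i]-c[(i+1)%4]) for i in range(4)])
ex=(c[0]+c[1]-c[2]-c[3]);yaw=np.arctan2(ex[1],ex[0]); ey=c[0]+c[3]-c[1]-c[2]; yaw2=np.arctan2(-ey[0],ey[1]);print("yaw",yaw,yaw2)
R=np.array([[np.cos(yaw),-np.sin(yaw)],[np.sin(yaw),np.cos(yaw)]])
print("home top",c.mean(0)[:2]-R@[.010,0])
b=np.array([T(p,.008) for p in [(200,125),(563,100),(585,396),(219,420)]]);print("bolts mean",b.mean(0),[np.linalg.norm(b[i]-b[(i+1)%4]) for i in range(4)])
s=np.array([S(p,.008) for p in [(130,365),(522,510),(685,245)]]);print("scene base fr,fl,nl",s,"home sc",(s[0]+s[2])[:2]/2-R@[.010,0])
bar=np.array([T(p,.146) for p in [(345,262),(430,220),(438,240),(352,280)]]);print("bar",bar.mean(0),(bar[1]+bar[2]-bar[0]-bar[3])/2)
d=(bar[1]+bar[2]-bar[0]-bar[3]);print("knob ang",yaw-np.arctan2(d[1],d[0]))
print("bar scene",S((418,57),.146), "bar tri",tri(("top",250+391/6,160+250/6),("scene",225+418/5,235+57/5)))
p=np.array([T(q,.0325) for q in [(284,508),(524,492)]]);print("panel end",p,p.mean(0))
```

```text
[[ 0.7607  0.1309  0.008 ]
 [ 0.7688 -0.0778  0.008 ]
 [ 0.5819 -0.0848  0.008 ]
 [ 0.5726  0.1229  0.008 ]] [np.float64(0.2088453422923022), np.float64(0.18709993001854994), np.float64(0.2078674448960046), np.float64(0.18834640108015246)]
yaw 0.03982137629380429 0.04173937365252113
home top [0.661  0.0224]
bolts mean [0.6721 0.0221 0.008 ] [np.float64(0.18387871339800718), np.float64(0.150944692145786), np.float64(0.18387436137133503), np.float64(0.15019430314239599)]
scene base fr,fl,nl [[ 0.7754 -0.0718  0.008 ]
 [ 0.7668  0.1333  0.008 ]
 [ 0.5792  0.1241  0.008 ]] home sc [0.6673 0.0258]
bar [0.6547 0.0218 0.146 ] [ 0.018  -0.0399  0.    ]
knob ang 1.1872060169377439
bar scene [0.658  0.0227 0.146 ] bar tri (array([0.6554, 0.0216, 0.1437]), np.float64(0.0007892768942318067))
panel end [[ 0.5463  0.0785  0.0325]
 [ 0.5508 -0.0399  0.0325]] [0.5485 0.0193 0.0325]
```

```bash
cat >> h.py <<'E'
YAW=.0405;HOME=np.array([.661,.0222]);EX=np.array([np.cos(YAW),np.sin(YAW)])
def down(a): return [0,np.cos(a/2),np.sin(a/2),0]
def at(d,z): return list(HOME+EX*d)+[z]
E
python3 - <<'E'
from h import *
command_gripper(0.0)
move_pose(at(-.145,.22),down(YAW)); print(get_joint_pos(),get_tcp_pos())
movel(at(-.145,.018),v=.12); f0=np.array(get_ft_force())
print("pre",get_tcp_pos(),f0)
r=movel(at(-.094,.018),v=.025,until_force=9)
p=np.array(get_tcp_pos());print(r,p,(p[:2]-HOME)@EX,np.array(get_ft_force())-f0,get_time())
for _ in range(2): wait(.2);print(np.array(get_ft_force())-f0)
cv2.imwrite("pics/pushed.png",cv2.resize(read_camera("scene")[235:345,225:380,::-1],(775,550),interpolation=cv2.INTER_CUBIC))
E
```

```text
[ 0.0075  0.2676  1.8701 -0.0001  1.0038  1.5386] [0.5163 0.0158 0.22  ]
pre [0.5166 0.0163 0.0186] [-0.097  -0.1301  0.6317]
True [0.5577 0.0181 0.0175] -0.10334845902095437 [-0.108   0.2599 -0.4396] 7.0833
[ 0.4247 -0.285  -0.2673]
[ 0.5306 -0.5424 -1.2138]
```

View pics/pushed.png

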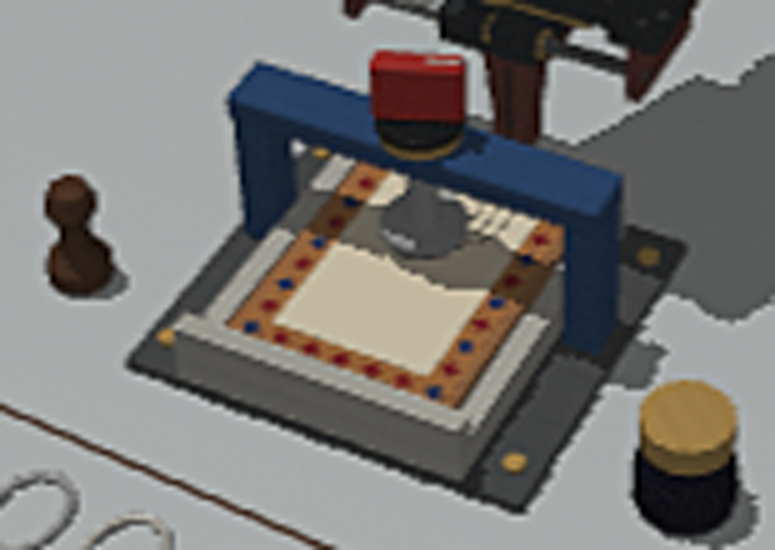

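The panel's far edge now lies against the back stop (crop about (230,325) to (440,405)). I'll push once more to confirm it's hard against the stop, then retreat and pre-position over the knob.

Run:
```python
from h import *
d=lambda:(np.array(get_tcp_pos())[:2]-HOME)@EX
movel(at(-.108,.018),v=.05);wait(.2)
r=movel(at(-.095,.018),v=.015,until_force=12);print(r,d(),get_ft_force());wait(.2);print(d(),get_ft_force())
movel(at(-.14,.018),v=.08);movel(at(-.14,.25),v=.15)
# knob: bar angle (press frame) 1.187 cw -> world direction YAW-1.187; tool x along the bar
q0=get_joint_pos()
for k in(-1,0,1):
    q=inverse_kinematics(at(-.0055,.2),down(YAW-1.187+k*np.pi)); print(k,q)
    q=inverse_kinematics(at(-.0055,.117),down(YAW-1.187+k*np.pi-1.5)); print(k,q)
print(get_time())
cv2.imwrite("pics/x.png",read_camera("top")[...,::-1])
im=cv2.imread("pics/x.png");h=cv2.cvtColor(im,cv2.COLOR_BGR2HSV)
m=((h[...,0]<6)|(h[...,0]>174))&(h[...,1]>120);m[:190]=0;m[215:]=0;m[:,:300]=0;m[:,332:]=0
ys,xs=np.nonzero(m);print(xs.mean(),ys.mean(),len(xs),cv2.fitLine(np.c_[xs,ys].astype(np.float32),2,0,.01,.01).ravel())
cv2.imwrite("pics/top2.png",cv2.resize(im[160:255,250:380],(780,570),interpolation=cv2.INTER_CUBIC))
```

```text
True -0.10339580766465568 [ 0.4351  0.2921 -0.0225]
-0.10380602937581963 [ 0.2319 -0.17   -0.4454]
-1 [ 0.0154  0.4924  1.5745 -0.      1.0747 -0.4089]
-1 [ 0.0154  0.5923  1.622  -0.      0.9273  1.0911]
0 None
0 [ 0.0154  0.5923  1.622  -0.      0.9273 -2.0505]
1 [ 0.0154  0.4924  1.5745 -0.      1.0747 -0.4089]
1 [ 0.0154  0.5923  1.622  -0.      0.9273  1.0911]
11.0417
315.5806451612903 200.96774193548387 93 [  0.9048  -0.4258 315.5807 200.9677]
```

View pics/top2.png

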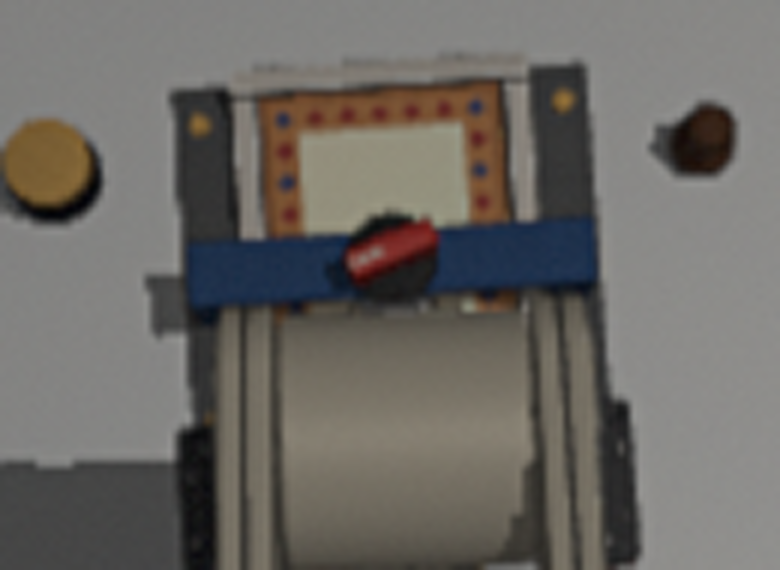

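Panel is home: it stopped at the same place on both pushes, and no gap shows at the stop. Next I grip the knob, turn it 1.45 rad (still below the earliest bottoming angle) and regrip half a turn back for range.

```bash
cat >> h.py <<'E'
def turn(d):
    q=list(get_joint_pos());q[5]+=d;movej(q)
def st(m=''):
    print(m,"j6 %.3f"%get_joint_pos()[5],"tcp",np.array(get_tcp_pos()),"F",np.array(get_ft_force()),"M",np.array(get_ft_torque()),"e6 %.3f"%get_effort()[5],"w %.3f"%get_grip_width(),"ff",get_finger_force(),"t %.2f"%get_time())
E
python3 - <<'E'
from h import *
command_gripper(.6)
K=[.6555,.0220]
move_pose(K+[.2],down(-1.15+np.pi)); st("above")
movel(K+[.119],v=.1); st("at")
command_gripper(0); st("grip")
turn(.3); st("t.3")
turn(1.15); st("t1.45")
E
```

```text
above j6 -0.405 tcp [0.6554 0.022  0.2   ] F [-0.5555  0.1149 -0.1139] M [ 0.0078 -0.111  -0.021 ] e6 -0.014 w 0.600 ff 0.0 t 13.72
at j6 -0.405 tcp [0.656  0.022  0.1196] F [-0.1843  0.3417 -0.0118] M [ 0.009  -0.116   0.0004] e6 -0.000 w 0.598 ff 0.0 t 14.68
grip j6 -0.405 tcp [0.6559 0.0222 0.1191] F [ 0.8807  1.1174 -0.0907] M [ 0.1279 -0.279   0.065 ] e6 0.015 w 0.157 ff 29.933332800865173 t 15.37
t.3 j6 -0.109 tcp [0.6562 0.0222 0.1192] F [ 2.9221  0.1391 -1.2384] M [ 0.1244 -0.469  -0.0931] e6 0.248 w 0.157 ff 29.922341108322144 t 15.76
t1.45 j6 1.039 tcp [0.6575 0.0216 0.1192] F [ 6.1474 -2.1141 -4.3857] M [-0.2759 -1.0498 -0.0928] e6 -0.024 w 0.156 ff 29.9216490983963 t 16.82
```

Run:
```python
from h import *
command_gripper(.6); st("open")
C=[.6566,.0206]
a=-1.15-1.444
p=get_tcp_pos(); movel(list(p[:2])+[.165],v=.12)
move_pose(C+[.165],down(a)); st("above")
movel(C+[.119],v=.1); st("at")
command_gripper(0); st("grip")
for _ in range(2): turn(.1); st("t.1")
```

```text
open j6 1.041 tcp [0.6562 0.0222 0.1192] F [-0.2394  0.0501  0.1933] M [-0.043   0.033   0.0064] e6 -0.001 w 0.599 ff 0.0 t 17.58
above j6 -2.105 tcp [0.6566 0.0206 0.1649] F [-0.0424 -0.2171 -0.3718] M [ 0.1118 -0.1504 -0.0069] e6 -0.004 w 0.596 ff 0.0 t 20.77
at j6 -2.105 tcp [0.6567 0.0206 0.1189] F [-0.098   0.045  -0.5246] M [ 0.0538 -0.1178  0.0211] e6 0.001 w 0.602 ff 0.0 t 21.38
grip j6 -2.105 tcp [0.6564 0.0209 0.1192] F [-1.6147  2.3641  2.5588] M [ 0.4251  0.1749 -0.0164] e6 -0.027 w 0.158 ff 29.996514916419983 t 22.06
t.1 j6 -2.008 tcp [0.6565 0.0209 0.1192] F [-1.5072  0.5373  0.5041] M [ 0.1956  0.0171 -0.0234] e6 0.314 w 0.159 ff 29.996404945850372 t 22.31
t.1 j6 -1.912 tcp [0.6565 0.0209 0.1192] F [-1.0827  0.6236  0.6091] M [ 0.1763  0.0035 -0.0405] e6 0.281 w 0.159 ff 29.996368288993835 t 22.56
```

```bash
cat >> h.py <<'E'
def rd(n=6):
    m=[];e=[]
    for _ in range(n): m.append(get_ft_torque()[2]);e.append(get_effort()[5])
    return np.mean(m),np.mean(e),np.std(m)
def steps(n,d,stop,base=None):
    B=[]
    for i in range(n):
        turn(d);a=rd();wait(.06);b=rd();B.append(b[0])
        print("j6 %.3f M %.3f->%.3f e %.3f->%.3f sd %.3f t %.2f"%(get_joint_pos()[5],a[0],b[0],a[1],b[1],b[2],get_time()))
        if base is None and i==3: base=np.median(B)
        if base is not None and abs(b[0]-base)>stop: print("STOP",base);return
E
python3 - <<'E'
from h import *
steps(16,.05,.05)
E
```

```text
j6 -1.865 M -0.040->-0.053 e 0.079->-0.026 sd 0.000 t 22.87
j6 -1.817 M -0.016->-0.057 e 0.098->-0.026 sd 0.000 t 23.18
j6 -1.769 M -0.037->-0.069 e 0.106->-0.024 sd 0.000 t 23.48
j6 -1.721 M -0.027->-0.026 e 0.108->-0.024 sd 0.000 t 23.79
j6 -1.673 M -0.079->-0.009 e 0.108->-0.024 sd 0.000 t 24.10
j6 -1.625 M -0.080->-0.080 e 0.108->-0.024 sd 0.000 t 24.41
j6 -1.576 M -0.083->0.014 e 0.108->-0.024 sd 0.000 t 24.72
STOP -0.055209526330100296
```

Mz is noisy but joint-6 effort is clean (0.108 at step end, −0.024 settled), so I use that as the bottoming signal.

```bash
cat >> h.py <<'E'
def steps2(n,d,rise,e0=.108):
    ms=[]
    for i in range(n):
        turn(d);a=get_effort()[5];wait(.06);b=get_effort()[5];m=np.array(get_ft_torque())[2]
        print("j6 %.4f e %.3f->%.3f M %.3f t %.2f"%(get_joint_pos()[5],a,b,m,get_time()))
        if a-e0>rise: print("STOP");return True
E
python3 - <<'E'
from h import *
steps2(36,.05,.05)
st()
E
```

```text
j6 -1.5283 e 0.108->-0.024 M -0.087 t 25.02
j6 -1.4802 e 0.108->-0.024 M -0.008 t 25.33
j6 -1.4320 e 0.108->-0.024 M -0.024 t 25.64
j6 -1.3839 e 0.108->-0.024 M -0.042 t 25.95
j6 -1.3358 e 0.108->-0.024 M -0.016 t 26.26
j6 -1.2877 e 0.108->-0.024 M -0.020 t 26.57
j6 -1.2396 e 0.108->-0.024 M 0.004 t 26.88
j6 -1.1914 e 0.108->-0.024 M -0.025 t 27.18
j6 -1.1433 e 0.108->-0.024 M -0.042 t 27.49
j6 -1.0952 e 0.108->-0.024 M -0.008 t 27.80
j6 -1.0471 e 0.108->-0.024 M -0.049 t 28.11
j6 -0.9989 e 0.108->-0.024 M -0.104 t 28.42
j6 -0.9508 e 0.108->-0.024 M -0.081 t 28.73
j6 -0.9027 e 0.108->-0.024 M -0.078 t 29.03
j6 -0.8546 e 0.108->-0.024 M -0.079 t 29.34
j6 -0.8064 e 0.108->-0.024 M -0.039 t 29.65
j6 -0.7583 e 0.108->-0.024 M -0.026 t 29.96
j6 -0.7102 e 0.108->-0.024 M -0.082 t 30.27
j6 -0.6621 e 0.108->-0.024 M -0.090 t 30.57
j6 -0.6140 e 0.108->-0.024 M -0.060 t 30.88
j6 -0.5658 e 0.108->-0.024 M -0.045 t 31.19
j6 -0.5177 e 0.108->-0.024 M -0.081 t 31.50
j6 -0.4696 e 0.108->-0.024 M -0.060 t 31.81
j6 -0.4215 e 0.108->-0.024 M -0.079 t 32.12
j6 -0.3733 e 0.108->-0.024 M -0.089 t 32.42
j6 -0.3252 e 0.108->-0.024 M -0.063 t 32.73
j6 -0.2771 e 0.108->-0.024 M -0.016 t 33.04
j6 -0.2290 e 0.108->-0.024 M -0.056 t 33.35
j6 -0.1809 e 0.108->-0.024 M -0.057 t 33.66
j6 -0.1328 e 0.108->-0.024 M -0.046 t 33.97
j6 -0.0847 e 0.113->-0.019 M -0.051 t 34.27
j6 -0.0366 e 0.165->0.033 M 0.001 t 34.58
STOP
 j6 -0.037 tcp [0.6564 0.0208 0.1192] F [-0.3385  1.9582  0.8059] M [0.1809 0.1115 0.0007] e6 0.033 w 0.157 ff 29.997705817222595 t 34.58
```

The foot touched near j6 ≈ −0.09, with effort rising about 0.052 per step (roughly 21 N). I press a little further, to about 50 N, then back off a quarter turn.

Run:
```python
from h import *
turn(.062);a=get_effort()[5];wait(.1);st("pressed e=%.3f"%a)
j=get_joint_pos()[5]
turn(-1.5728);wait(.1);print("backed",get_joint_pos()[5]-j);st("back")
```

```text
pressed e=0.274 j6 0.023 tcp [0.6564 0.0208 0.1192] F [-0.4428  2.3038  0.6075] M [0.156  0.0328 0.0856] e6 0.087 w 0.154 ff 30.002471208572388 t 34.93
backed -1.5723479881902769
back j6 -1.549 tcp [0.6565 0.0209 0.1192] F [-0.4745  2.1565 -0.9534] M [ 0.3435 -0.0994  0.0396] e6 0.040 w 0.158 ff 29.99894767999649 t 36.43
```

Settled effort rose 0.111 N m, about 44 N on the panel, and the knob is backed off 1.572 rad. Now I release, retreat and check.

Run:
```python
from h import *
command_gripper(.6)
p=get_tcp_pos(); movel(list(p[:2])+[.26],v=.12)
move_pose([.40,-.05,.30],down(-.1)); st("away")
a=cv2.resize(read_camera("top")[160:255,250:380,::-1],(400,292),interpolation=cv2.INTER_CUBIC)
b=cv2.resize(read_camera("scene")[235:345,225:380,::-1],(400,284),interpolation=cv2.INTER_CUBIC)
cv2.imwrite("pics/end.png",np.hstack([a[:284],b]))
```

```text
away j6 1.517 tcp [ 0.4001 -0.05    0.3   ] F [-0.1583 -0.977   0.0256] M [ 0.0544  0.0434 -0.0427] e6 0.005 w 0.602 ff 0.0 t 41.12
```

View pics/end.png

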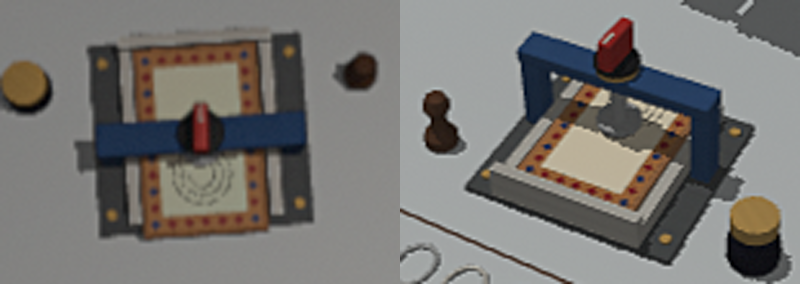

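The bar now lies along x (knob about 3.15 rad), the panel is against the stop, the foot is clear, and the jar and stamp are where they were.

```bash
python3 -c "
from station import *
print(job_done())"
```

```text
the job is handed in; nothing more can be done
None
```

I handed the job in at about 41 s: the panel is home against the back stop, the foot was bottomed at roughly 44 N, the knob was backed off a quarter turn (1.57 rad) and released, and the jar and stamp beside the press were left where they were.

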